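# Close the desiccant jar in its tilted stand

### The arm

A 6-joint arm with a two-finger parallel gripper is mounted at the origin on a cart in front of the work surface, level with it; the furniture and walls round the work are solid. World frame = base frame: x ahead of the robot, y to its left, z up, the work surface at z = 0. Lengths are in mm, angles in rad, forces in N, time in s.
With the tool pointing down it reaches from about 275 to 1000 mm from the base axis. Payload 8.4 kg.
Tool frame: the origin (TCP) lies midway between the tips of the shut fingers; the grasp point (between the pads) lies 19 mm behind it; z points along the fingers, x is the direction in which the jaws open and shut, and the axes are right-handed (so a half turn about z gives the same grasp; the last joint's range is limited). The gripper opens to 85 mm and grips with 20 to 120 N. Pads are 22 mm wide; open, the fingers measure 114 mm over their backs; the gripper's body (76 mm by 85 mm) begins 54 mm behind the grasp point. The pads swing forward as they close: fully open they stand 13 mm farther back than shut.
Start: joints at [1.1, 0.353, 1.633, -0, 1.155, -0.002], TCP at [282.384, 557.573, 231.281] pointing down, gripper open.
Joint ranges: [-2.63, 2.63], [-0.92, 2.1], [0.06, 2.66], [-1.3, 4.44], [0, 2.69], [-3.02, 3.02]. Speed limits (rad/s): [2.22, 2.22, 2.79, 3.14, 3.14, 3.14].

### API

Orientations are given as [roll, pitch, yaw] about the fixed x, y, z axes, in that order (R = Rz(yaw) Ry(pitch) Rx(roll)).
In Python, from rig import r, viewer, models gives the robot as it stands. The module is installed in compiled form; this text tells all that it offers.
- The arm moves only by the tool carry_out, never from a script. Its argument "targets" is a list of rows, each an object with "twist": the turn, a rotation vector about the tool's x, y, z in units of 90 degrees (1.0 is 90 degrees), a list of three; "delta_pos": the shift along the tool's x, y, z in units of 0.6 m (1.0 is 0.6 m), a list of three; "grip": the closure, from -1 (fully open) to 1 (shut), so that 0 is half open. A call has 1 to 5 rows; each row is the pose to reach, as a shift and turn from the pose commanded when the call began, along the tool's axes at that moment; what a row does not reach only later rows make up. A row lasts 1/12 s, in which the tool goes at most 41.7 mm and 7.16 degrees, less where a joint would pass 70% of its speed; a pose out of reach is approached as far as the arm can. A call with a number of a shift or a turn outside -1 to 1 is refused whole. A call with a gripper value outside its range is refused whole. The fingers move at their own pace and stop on an object; "newtons" is the grip in N (left out, the last holds). Time passes only in rows, so rows that repeat a pose let the fingers close. It gives the time, the measured TCP pose, the force and the opening at its end, in the units of the state.
- r.sense(): the state, without advancing time (a new reading comes with each control period).
- viewer.grab_frame(name): name is "scene" or "top"; returns (picture, depth): 420x560x3 uint8, red, green, blue; 420x560 float32, mm along the optical axis (not along the pixel's ray), 0 where there is no reading.
- viewer.calibration(name): a dict with "mtx" (3x3 intrinsics, pixels), "extrinsics" (4x4, takes a point from camera to world coordinates). Camera axes: x right, y down, z forward; pixel columns grow to the right and rows downward; lengths in mm; the calibration is good to about 2 mm. A picture is of the moment at which its call begins. calibration takes no time and is no camera call.
- r.sign_off(): hands the job in, once; it reports no verdict.
Trained networks look in the newest picture that a camera, given by its name, has taken for a name from the list of things; names that differ only in an ending like _2 or _b are one class to them, and where a whole thing is asked for, a point or a joint stands for the part that bears it (a point fixed in the world has none). Each returns a list of dicts, best first, with "confidence" (0 to 1); they miss things now and then, are a little off and sometimes report something else, mostly with a low value. They report only what shows in the picture. A call takes as long as a camera call. They do not tell look-alikes from the thing itself.
- models.cut_out(query, camera): "pixels" (420x560 bool, what is visible of it) and "position" ([column, row] in pixels, amid what is visible of it).
The state is a dict: "clock": time; "qpos": joint angles; "qvel": joint speeds; "joint_efforts": joint torques, N m; "eef_pos": TCP position; "tcp_rot": TCP orientation; "contact_force": force on the tool from outside, world axes, zero at the start; "wrist_torque": the same for the moment, N m; "opening": opening from 0.0 (shut) to 1.0 (fully open).
Only numpy, scipy, OpenCV 4.12 (cv2) and the standard library are available. Lean on these libraries where they do the work, as an engineer would, in place of code of your own. Each camera call takes 0.05 s, during which the arm holds its last target. There are 200 camera calls.

### The job

The desiccant jar stands open in its tilted stand and must be closed so that its contents stay dry. Pick up the lid from the bench, set it squarely over the jar's mouth, turn it backwards (anticlockwise) until the thread drops into place, then screw it forwards until it is fully home and let go. Do not knock over or push away the stamp, the tape measure or the two small cartons.

Things in the scene. Friction and masses are not known exactly. Their poses are not given: they have to be found in the camera images.
- lid: Round grey screw lid, 76 mm across, lying top up on the bench. Origin: centre of the skirt's lower edge; z up its axis, x along the wing grip. The flat top is 30 mm above the origin; on it stands the wing grip, a bar 62 mm long (x), 14 mm wide (y), its top 57 mm above the origin. Inside the skirt four lugs (5 mm wide, 4 mm high) on +-x and +-y, centred 5.5 mm above the origin. 0.1 to 0.2 kg.
- lid_grip (a point): Point on the lid's axis, 51 mm above its origin and 6 mm below the top of the wing grip: the middle of a good hold, jaws closing along the lid's y. Fingertips clear the lid's flat top as long as they reach less than 21 mm below this point. Jaws left 3 to 5 mm wider than the grip also turn the lid, like a spanner: it then rides up, drops and screws down freely by its own weight.
- jar_mouth (a point): Centre of the open white jar's rim (neck 58 mm across outside, rim chamfered), about 0.18 m above the bench. z points out of the mouth along the jar's axis, 27 degrees from vertical, leaning to the front of the stand (roughly to the robot). x and y belong to the stand. The lid's origin lies 11 to 17 mm below this point on the threads, 18 to 21 mm when dropped into their start, 26.5 mm when home.
- stand: Grey steel stand bolted to the bench; origin: underside centre of its base plate (170 x 140 x 6 mm), front at -x. Its tilted cup (100 mm across) holds the jar (89 mm across, 160 mm long), which turns in it only stiffly (0.9 N m) and stands at an unknown angle. On its neck: four right-hand threads of 40 mm lead, starting every 90 degrees (see jar_thread).
- jar_thread (a point): Point on the jar's axis 15 mm below the rim, amid the threads. An upright rib on each thread stops a lid that rests on top from being screwed forward: the jar only turns with it. Turned back (anticlockwise seen from outside) by up to 80 degrees it climbs up to 6 mm, then drops about 8 mm into the starts (it may land there at once). From there 65 to 85 degrees forward bring it home.
- stamp: Rubber stamp with a wooden knob, 26 x 50 mm, 68 mm tall, standing behind the lid; origin at the centre of its underside. Bystander.
- tape_measure: Yellow tape measure, 35 x 75 mm, 62 mm tall, at the right of the bench; origin at the centre of its underside. Bystander.
- small_box_0: Small cardboard carton 51 x 50 mm, 66 mm tall, left of the stand, the nearer of two; origin at the centre of its underside. Bystander.
- small_box_2: Small cardboard carton 51 x 50 mm, 66 mm tall, left of the stand, the farther of two; origin at the centre of its underside. Bystander.
Not all that is in view belongs to the job. What is shaped like the lid but black or green is not meant.

How it is judged (in metres and radians):
On the way, in this order (a step that is already met when the one before it is completed fails the run):
1. the lid sits squarely over the mouth, on top of the threads or in their start (x of lid in the frame of jar_mouth between -0.005 and 0.005 m and y of lid in the frame of jar_mouth between -0.005 and 0.005 m and z of lid in the frame of jar_mouth between -0.022 and -0.007 m and angle between the z axis of lid and the z axis of jar_mouth, either way round below 0.15 rad), for 0.2 s.
2. the thread has caught and draws the lid down: within 3 mm of home (x of lid in the frame of jar_mouth between -0.005 and 0.005 m and y of lid in the frame of jar_mouth between -0.005 and 0.005 m and z of lid in the frame of jar_mouth below -0.0235 m and angle between the z axis of lid and the z axis of jar_mouth, either way round below 0.1 rad), for 0.1 s.
At the end, for the whole second after the job is handed in: The lid is screwed fully home on the jar: its lower edge at least 25 mm below the jar's rim along the jar's axis (26.5 mm is home), centred on the mouth within 5 mm, its axis within 0.05 rad of the jar's, at rest and released (x of lid in the frame of jar_mouth between -0.005 and 0.005 m and y of lid in the frame of jar_mouth between -0.005 and 0.005 m and z of lid in the frame of jar_mouth below -0.025 m and angle between the z axis of lid and the z axis of jar_mouth, either way round below 0.05 rad and linear speed of lid below 0.02 m/s and angular speed of lid below 0.1 rad/s); the robot touches nothing.
It fails at once if the rubber stamp is knocked over or shoved by more than 30 mm (distance of stamp from where it was at the start of the episode above 0.03 m or angle between stamp's own z axis and vertical above 0.5 rad).
It fails at once if the tape measure is knocked over or shoved by more than 30 mm (distance of tape_measure from where it was at the start of the episode above 0.03 m or angle between tape_measure's own z axis and vertical above 0.5 rad).
It fails at once if the small carton is knocked over or shoved by more than 30 mm (distance of small_box_0 from where it was at the start of the episode above 0.03 m or angle between small_box_0's own z axis and vertical above 0.5 rad).
It fails at once if the small carton is knocked over or shoved by more than 30 mm (distance of small_box_2 from where it was at the start of the episode above 0.03 m or angle between small_box_2's own z axis and vertical above 0.5 rad).
It also fails if it takes over 51 s, if anything falls off the work surface, if the arm or the gripper's body presses on something with over 40 N, if the wrist force passes 120 N, or if a joint passes its speed limit or range.

## Working session

There is one attempt and no reset: what is moved stays moved. The work goes in short steps, Python scripts to look and compute and a tool call to move; the robot and the scene stay as the last step left them, time stands still between calls to the robot, and variables do not carry over. Pictures are saved under pics/ and viewed, about 8 in all and at most 12, crops included, and the job is handed in when it is done.

Besides the shell and the picture viewer there is one more tool, called by a JSON object that holds its "method" and its "body". carry_out: Moves the arm, as the interface text tells. Shifts and turns lie within -1 to 1; 1 stands for 0.6 m of shift or 90 degrees of turn. Its arguments: {"type":"object","properties":{"targets":{"type":"array","items":{"type":"object","properties":{"twist":{"type":"array","items":{"type":"number","minimum":-1,"maximum":1}},"delta_pos":{"type":"array","items":{"type":"number","minimum":-1,"maximum":1}},"grip":{"type":"number"}}}},"newtons":{"type":"number"}},"required":["targets"]}

```bash
mkdir -p pics
python3 - <<'E'
from rig import r, viewer, models
import cv2, numpy as np, pickle
print(r.sense())
D={}
for c in("scene","top"):
    p,d=viewer.grab_frame(c); cal=viewer.calibration(c); D[c]=(p,d,cal)
    cv2.imwrite(f"pics/{c}0.png",p[:,:,::-1]); print(c,cal)
    for q in("lid","jar_mouth","stand","stamp","tape_measure","small_box_0"):
        for m in models.cut_out(q,c):
            px=m["pixels"]; v=px&(d>0); 
            if not v.any(): print(q,'nodepth');continue
            y,x=np.nonzero(v); z=d[v]
            P=np.linalg.inv(cal["mtx"])@np.array([x*z,y*z,z]); W=(cal["extrinsics"]@np.vstack([P,np.ones(P.shape[1])]))[:3]
            print(c,q,round(m["confidence"],2),np.round(m["position"]),v.sum(),np.round(np.median(W,1)),"max z",round(np.percentile(W[2],98)))
pickle.dump(D,open("d0.pkl","wb"))
E
```

```text
{'clock': 0.0, 'qpos': array([ 1.09964003e+00,  3.53638418e-01,  1.63414908e+00,  7.34900264e-06,
        1.15520963e+00, -2.40878750e-03]), 'qvel': array([-0.00037615,  0.0001581 , -0.00074194,  0.000861  ,  0.00034789,
       -0.00109452]), 'joint_efforts': array([ 2.15900756e-03, -6.05248404e+01, -3.42063475e+01,  1.02521249e-04,
        9.23588901e-03, -4.33168748e-05]), 'eef_pos': array([282.13720921, 557.14819317, 230.56137095]), 'tcp_rot': array([-3.14158255e+00,  1.40445585e-03,  1.10204586e+00]), 'contact_force': array([ 0.03200703, -0.3569502 , -0.29936775]), 'wrist_torque': array([ 0.01497548,  0.02312696, -0.00857953]), 'opening': 0.9974249631490717}
scene {'mtx': array([[530.55162387,   0.        , 286.72257776],
       [  0.        , 530.55162387, 199.55159377],
       [  0.        ,   0.        ,   1.        ]]), 'extrinsics': array([[ 3.14309552e-01, -4.97672125e-01,  8.08413237e-01,
        -4.09246841e+02],
       [-9.49292059e-01, -1.58171355e-01,  2.71710157e-01,
        -4.35407641e+02],
       [-7.35475358e-03, -8.52821364e-01, -5.22150964e-01,
         7.553455
[... 1101 characters left out ...]
      [ 0.00000000e+00,  0.00000000e+00,  0.00000000e+00,
         1.00000000e+00]])}
top lid 0.91 [402. 273.] 885 [ 417. -411.   31.] max z 60
top lid 0.82 [276. 260.] 833 [ 439. -113.   31.] max z 60
top lid 0.57 [350. 251.] 802 [ 475. -287.   32.] max z 61
top jar_mouth 0.88 [236. 179.] 1985 [633. -27. 145.] max z 186
top stand 0.68 [237. 185.] 4036 [615. -28.  44.] max z 183
top stamp 0.73 [348. 187.] 191 [ 625. -290.   26.] max z 71
top tape_measure 0.83 [399. 194.] 516 [ 601. -402.   57.] max z 65
top tape_measure 0.38 [237. 175.] 1962 [631. -27. 145.] max z 186
top small_box_0 0.66 [156. 236.] 591 [506. 163.  66.] max z 71
top small_box_0 0.59 [154. 201.] 592 [585. 173.  66.] max z 72
```

View pics/scene0.png

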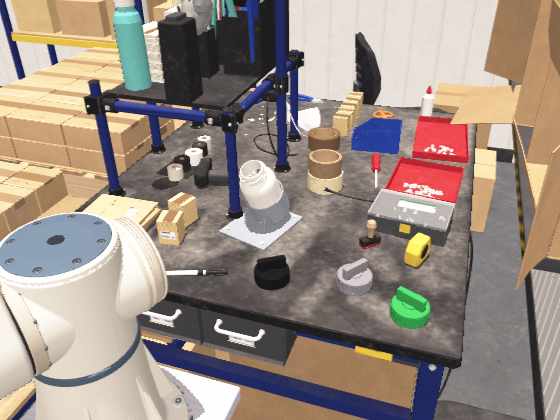

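View pics/top0.png

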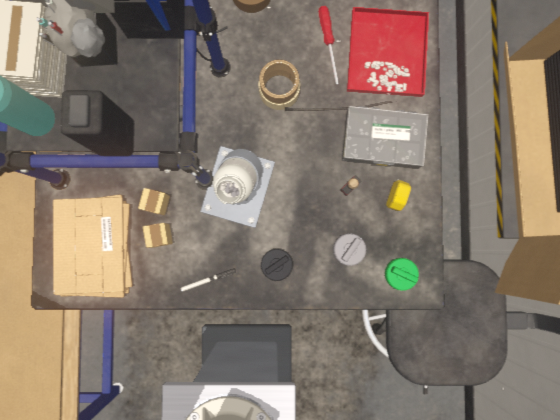

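```bash
cat > h.py <<'E'
import numpy as np, cv2
def cloud(d,cal,mask):
    v=mask&(d>0); y,x=np.nonzero(v); z=d[v]
    P=np.linalg.inv(cal["mtx"])@np.array([x*z,y*z,z])
    return (cal["extrinsics"]@np.vstack([P,np.ones(P.shape[1])]))[:3].T,x,y
def proj(W,cal):
    E=np.linalg.inv(cal["extrinsics"]); P=(E[:3,:3]@np.atleast_2d(W).T+E[:3,3:])
    p=cal["mtx"]@P; return (p[:2]/p[2]).T
E
python3 - <<'E'
from h import *; import pickle
from scipy.optimize import least_squares
D=pickle.load(open("d0.pkl","rb"))
tiles=[]
for c,(cx,cy),(lx,ly) in(("scene",(262,200),(355,278)),("top",(236,185),(350,250))):
    p,d,cal=D[c]
    for (a,b),h in(((cx,cy),50),((lx,ly),50)): tiles.append(cv2.resize(p[b-h:b+h,a-h:a+h,::-1],(300,300),interpolation=cv2.INTER_CUBIC))
    m=np.zeros(d.shape,bool); m[ly-30:ly+30,lx-30:lx+30]=1
    W,_,_=cloud(d,cal,m)
    tz=np.median(W[W[:,2]<12][:,2]); 
    bar=W[W[:,2]>tz+50]; flat=W[(abs(W[:,2]-tz-30)<4)]; L=W[W[:,2]>tz+24]
    (bx,by),wh,ang=cv2.minAreaRect(bar[:,:2].astype(np.float32))
    u=np.linalg.svd(bar[:,:2]-bar[:,:2].mean(0))[2][0]
    cc=cv2.minEnclosingCircle(L[:,:2].astype(np.float32))
    print(c,"table",tz,"bar",np.round([bx,by]),wh,ang,"svd yaw",np.degrees(np.arctan2(u[1],u[0])),"circle",cc,len(bar),len(flat),"bar z",np.median(bar[:,2]))
    # table z around, plate
    m[:]=0; m[cy-45:cy+45,cx-50:cx+50]=1
    W,_,_=cloud(d,cal,m); 
    pl=W[(W[:,2]>tz+4)&(W[:,2]<tz+9)]; print(" plate",cv2.minAreaRect(pl[:,:2].astype(np.float32)),len(pl))
    J=W[(W[:,2]>90)&(np.hypot(W[:,0]-610,W[:,1]+30)<110)]
    np.save(f"j_{c}.npy",J); print(" jar pts",len(J),J.min(0),J.max(0))
    # shelf heights
    W,_,_=cloud(d,cal,np.ones(d.shape,bool)); S=W[(W[:,2]>200)&(W[:,0]>450)&(W[:,0]<800)&(W[:,1]>-60)&(W[:,1]<300)]
    print(" shelf",len(S),S.min(0) if len(S) else 0,S.max(0) if len(S) else 0)
cv2.imwrite("pics/crops.png",np.vstack([np.hstack(tiles[:2]),np.hstack(tiles[2:])]))
E
```

```text
scene table -1.540122526881305 bar [ 473. -290.] (17.2938289642334, 64.59664916992188) 52.762939453125 svd yaw 144.76198020414103 circle ((471.7687683105469, -288.8860778808594), 39.65618896484375) 162 403 bar z 54.31817013607326
 plate ((757.0262451171875, 22.785980224609375), (461.3824462890625, 274.2481994628906), 27.942411422729492) 1237
 jar pts 1756 [568.67551822 -71.33264076  90.07394023] [677.39955747  74.19072582 187.26810625]
 shelf 6956 [614.72770654  32.8628262  200.50654219] [799.8223272  299.92035986 504.54167373]
top table 0.4358581560119319 bar [ 474. -290.] (14.4181489944458, 61.559322357177734) 54.88017654418945 svd yaw 144.19208711591105 circle ((474.85906982421875, -289.3008117675781), 38.38496398925781) 162 523 bar z 57.165554291321996
 plate ((632.4296875, -13.794136047363281), (219.87826538085938, 242.68508911132812), 0.1991852968931198) 1526
 jar pts 2238 [572.41821426 -71.40037488  90.08521462] [694.10797484  68.16425398 305.6632958 ]
 shelf 13199 [615.84982842  32.72190228 230.27805202] [799.99872118 299.99757093 530.31797603]
```

View pics/crops.png

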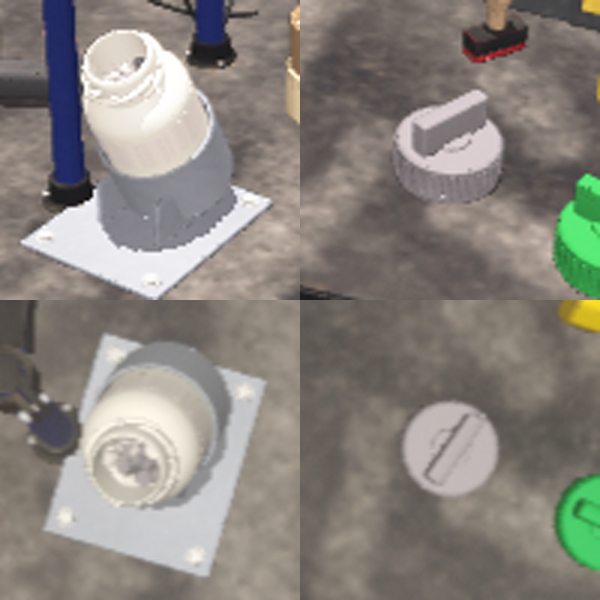

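Run:
```python
from h import *; import pickle
from scipy.optimize import least_squares
D=pickle.load(open("d0.pkl","rb"))
for c,dz in(("scene",1.5),("top",-.4)):
    p,d,cal=D[c]
    W,x,y=cloud(d,cal,np.ones(d.shape,bool)); W[:,2]+=dz
    col=p[y,x].astype(int)
    # plate: bluish light grey low
    pl=W[(abs(W[:,2]-6)<2.5)&(abs(W[:,0]-620)<130)&(abs(W[:,1]+30)<120)&(col.min(1)>135)]
    R=cv2.minAreaRect(pl[:,:2].astype(np.float32)); print(c,"plate",np.round(R[0],1),np.round(R[1],1),round(R[2],1),len(pl))
    J=W[(W[:,2]>70)&(W[:,2]<200)&(abs(W[:,0]-630)<90)&(abs(W[:,1]+30)<65)]
    Jc=p[y,x].astype(int)[(W[:,2]>70)&(W[:,2]<200)&(abs(W[:,0]-630)<90)&(abs(W[:,1]+30)<65)]
    white=(Jc[:,0]-Jc[:,2]>8)&(Jc.min(1)>110)
    for f in (27,):
        def un(q):
            P0=np.array([q[0],q[1],120.]); t=np.radians(27); a=np.array([np.sin(t)*np.cos(q[2]),np.sin(t)*np.sin(q[2]),np.cos(t)]); return P0,a
        def sr(q,X):
            P0,a=un(q); v=X-P0; s=v@a; return s,np.linalg.norm(v-s[:,None]*a,axis=1)
        X=J[white]; q=np.array([610,-25,np.pi+.2]); sm=50
        for it in range(8):
            s,rr=sr(q,X)
            top=np.percentile(s[abs(rr-29)<5],98)
            k=(s<top-34)&(s>top-75)&(rr>35)&(rr<56)
            q=least_squares(lambda q:sr(q,X[k])[1]-44.5,q,loss="soft_l1",f_scale=1.5).x
        s,rr=sr(q,X); P0,a=un(q)
        print(" az",np.degrees(q[2])%360,"axis",a.round(3),"n",k.sum(),"resid",np.median(abs(rr[k]-44.5)),"top",top,"mouth",(P0+top*a).round(1))
        print("  hist s of r 20..31:",np.percentile(s[(rr>22)&(rr<31)],[50,80,90,95,98,100]).round(1))
        rim=X[(s>top-4)&(rr<34)&(rr>20)]; M=P0+top*a; e1=np.cross(a,[0,0,1]);e1/=np.linalg.norm(e1);e2=np.cross(a,e1)
        g=np.c_[(rim-M)@e1,(rim-M)@e2]; 
        cf=least_squares(lambda u:np.hypot(*(g-u[:2]).T)-u[2],[0,0,27],loss="soft_l1").x
        print("  rim fit",cf.round(1),len(g),"->",(M+cf[0]*e1+cf[1]*e2).round(1))
    m=W[(W[:,2]>60)&(W[:,1]>22)&(W[:,1]<75)&(W[:,0]<740)&(W[:,0]>540)]; print(" post",m.min(0).round(),m.max(0).round(),np.median(m,0).round())
```

```text
scene plate [590.7 -33.1] [218.6 214. ] 9.2 921
 az 93.76167754971327 axis [-0.03   0.453  0.891] n 456 resid 1.8153988362894538 top 59.051328056734675 mouth [621.6  10.2 172.6]
  hist s of r 20..31: [-40.3  42.4  54.5  58.9  62.4  65.6]
  rim fit [-23.7 -15.5  22.9] 23 -> [598.9  -5.1 179.6]
 post [602.  23.  60.] [740.  75. 301.] [634.  54. 226.]
top plate [627.  -25.4] [218.4 237.2] 78.3 1312
 az 146.91816583734519 axis [-0.38   0.248  0.891] n 527 resid 2.268829855450349 top 64.15632778336202 mouth [597.2  -0.7 177.2]
  hist s of r 20..31: [49.4 58.1 60.9 62.1 64.4 65.6]
  rim fit [-6.8 -3.9 26.3] 58 -> [596.5  -8.4 179. ]
 post [606.  22.  60.] [740.  75. 305.] [663.  55. 283.]
```

```bash
cat > jar.py <<'E'
from h import *; import pickle
from scipy.optimize import least_squares
D=pickle.load(open("d0.pkl","rb"))
az=np.radians(163.3); t=np.radians(27)
a=np.array([np.sin(t)*np.cos(az),np.sin(t)*np.sin(az),np.cos(t)]); e1=np.array([-np.sin(az),np.cos(az),0]); e2=np.cross(a,e1)
if __name__=="__main__":
  tiles=[]
  for c,dz in(("scene",1.5),("top",-.4)):
    p,d,cal=D[c]
    W,x,y=cloud(d,cal,np.ones(d.shape,bool)); W[:,2]+=dz
    k=(W[:,2]>60)&(W[:,2]<200)&(abs(W[:,0]-620)<70)&(W[:,1]>-85)&(W[:,1]<25); col=p[y,x].astype(int)[k]
    X=W[k]; X=X[(col[:,0]-col[:,2]>8)&(col.min(1)>100)]
    M=np.array([597,-7,179.])
    for it in range(6):
        v=X-M; s=v@a; g=np.c_[v@e1,v@e2]; rr=np.hypot(*g.T)
        b=(s<-38)&(s>-80)&(rr>36)&(rr<54); n=(s<-1)&(s>-24)&(rr>26.5)&(rr<34)
        f=lambda u:np.r_[np.hypot(*(g[b]-u).T)-44.5]
        u=least_squares(f,[0,0],loss="soft_l1",f_scale=1).x
        M=M+u[0]*e1+u[1]*e2
    v=X-M; s=v@a; rr=np.hypot(v@e1,v@e2)
    print(c,"body",M.round(1),b.sum(),"res",np.median(abs(rr[b]-44.5)).round(2), "ring s at r24-29.5", np.percentile(s[(rr>24)&(rr<29.5)],[50,75,90,97]).round(1))
    np.save(f"M_{c}.npy",M)
  for c,dz in(("scene",1.5),("top",-.4)):
    p,d,cal=D[c]
    im=cv2.resize(p[150:240,200:290,::-1],(800,800),interpolation=cv2.INTER_CUBIC)[:600,:800][:, :400*2] if 0 else cv2.resize(p[145:220,200:275,::-1],(400,400),interpolation=cv2.INTER_CUBIC)
    th=np.linspace(0,2*np.pi,60)
    for h,R,co in((0,29,(0,0,255)),(-60,44.5,(0,255,0))):
        C=np.array([596,-8,179.])+h*a
        q=proj(C+R*(np.cos(th)[:,None]*e1+np.sin(th)[:,None]*e2)-[0,0,dz],cal); q=(q-[200,145]+.5)*400/75
        cv2.polylines(im,[q.astype(np.int32)],True,co,1)
    tiles.append(im)
  cv2.imwrite("pics/jar.png",np.hstack(tiles))
E
python3 jar.py
```

```text
scene body [595.6  -8.5 178.5] 461 res 1.13 ring s at r24-29.5 [-14.1  -7.5  -4.5  -2.1]
top body [594.4  -8.8 178. ] 455 res 1.46 ring s at r24-29.5 [-7.5 -3.5 -1.4  0.3]
```

View pics/jar.png

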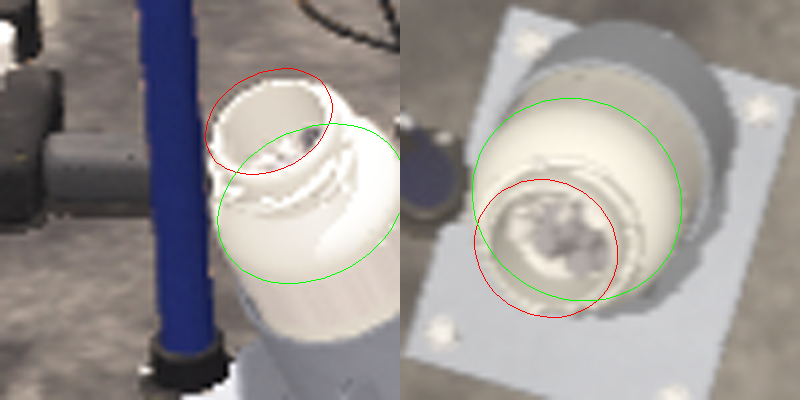

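Run:
```python
from jar import *
def back(px,cal,z):
    E=cal["extrinsics"]; r=E[:3,:3]@np.linalg.inv(cal["mtx"])@np.r_[px,1]; o=E[:3,3]; return o+r*(z-o[2])/r[2]
for c,P,z in(("top",[(220.3,146.7),(275,161.7),(255.3,227.3),(201,211.3)],6.4),("scene",[(219.3,230.7),(302.7,217.7),(264.3,249.3)],4.5)):
    B=np.array([back(np.array(q)-.5,D[c][2],z) for q in P]); print(c,B.round(1).tolist())
    if c=="top":
        print(B.mean(0)); v=B[2]-B[1]; w=B[3]-B[0]; print(np.degrees(np.arctan2(v[1],v[0])),np.degrees(np.arctan2(w[1],w[0])),np.linalg.norm(v),np.linalg.norm(w)); 
        for i,j in((0,1),(3,2)): h=B[i]-B[j]; print(np.degrees(np.arctan2(h[1],h[0]))+90,np.linalg.norm(h))
    else:
        v=B[2]-B[1]; print(np.degrees(np.arctan2(v[1],v[0])), np.linalg.norm(v)); print((B[0]+B[1])/2)
tiles=[]
for c,dz,o in(("scene",1.5,(228,155)),("top",-.4,(212,160))):
    p,d,cal=D[c]; S=8; n=50
    im=cv2.resize(p[o[1]:o[1]+n,o[0]:o[0]+n,::-1],(400,400),interpolation=cv2.INTER_CUBIC)
    th=np.linspace(0,2*np.pi,60); C0=np.array([596,-11,178.])
    for h,R,co in((0,29,(0,0,255)),(0,24,(255,0,0)),(-60,44.5,(0,255,0))):
        q=(proj(C0+h*a+R*(np.cos(th)[:,None]*e1+np.sin(th)[:,None]*e2)-[0,0,dz],cal)-o+.5)*S
        cv2.polylines(im,[q.astype(np.int32)],True,co,1)
    tiles.append(im)
cv2.imwrite("pics/jar2.png",np.hstack(tiles))
```

```text
top [[726.5, 25.9, 6.4], [689.6, -109.0, 6.4], [528.0, -61.4, 6.4], [566.7, 71.4, 6.4]]
[627.68745444 -18.30390028   6.4       ]
163.5914593187269 164.09542643717785 168.41947306279698 166.09722245904481
164.70237355294785 139.8474328749381
163.7499255378965 138.36072261264235
scene [[564.0, 70.1, 4.5], [682.8, -109.9, 4.5], [526.1, -63.1, 4.5]]
163.36442616135793 163.63512683243877
[623.40295222 -19.87895878   4.5       ]
```

View pics/jar2.png

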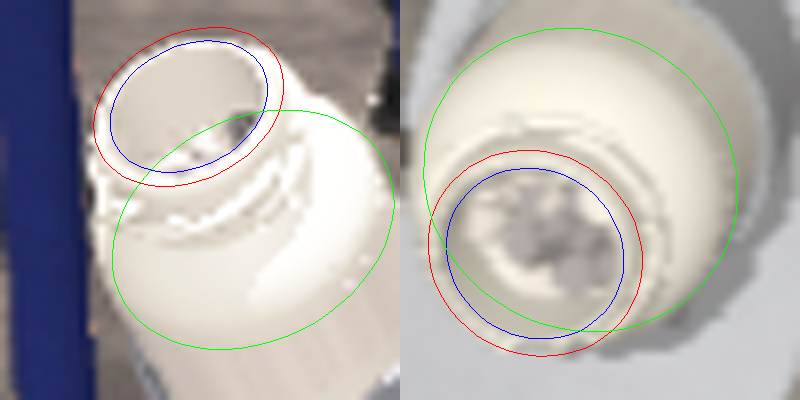

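```bash
cat > plan.py <<'E'
from rig import r
import numpy as np
from scipy.spatial.transform import Rotation as Ro
M=np.array([596,-10.5,178.]); az=np.radians(163.8); t=np.radians(27)
a=np.array([np.sin(t)*np.cos(az),np.sin(t)*np.sin(az),np.cos(t)])
def frame(z,ref,th):  # tool z, reference dir for tool x, wrist angle deg
    x=ref-(ref@z)*z; x/=np.linalg.norm(x); return Ro.from_matrix(np.c_[x,np.cross(z,x),z])*Ro.from_euler('z',th,degrees=True)
def down(yaw): return frame(np.array([0,0,-1.]),np.array([np.cos(np.radians(yaw)),np.sin(np.radians(yaw)),0]),0)
def jar(th): return frame(-a,np.array([1.,0,0]),th)
def cur():
    s=r.sense(); return s,np.array(s["eef_pos"]),Ro.from_euler('xyz',s["tcp_rot"])
def plan(*wps):
    s,p,R=cur()
    print("t",round(s["clock"],2),"p",p.round(1),"rpy",np.degrees(s["tcp_rot"]).round(1),"q",np.degrees(s["qpos"]).round(1),"F",np.round(s["contact_force"],1),"op",round(s["opening"],3))
    for P,R2,n in wps:
        rv=(R.inv()*R2).as_rotvec(); dp=(np.array(P)-p)/n
        for i in range(n):
            Ri=R*Ro.from_rotvec(rv*i/n)
            print("dpos",(Ri.inv().apply(dp)/600).round(3).tolist(),"twist",(np.degrees(rv)/n/90).round(4).tolist())
        p,R=np.array(P),R2
E
python3 - <<'E'
from plan import *
plan(([474,-290,150],down(54.5),5))
E
```

```text
t 0.7 p [282.4 557.6 231.3] rpy [-180.    -0.    63.1] q [63.  20.2 93.6  0.  66.2 -0.1] F [-0.2  0.6 -0.4] op 1.001
dpos [-0.223, 0.185, 0.027] twist [-0.0, -0.0, 0.0192]
dpos [-0.218, 0.191, 0.027] twist [-0.0, -0.0, 0.0192]
dpos [-0.212, 0.198, 0.027] twist [-0.0, -0.0, 0.0192]
dpos [-0.206, 0.204, 0.027] twist [-0.0, -0.0, 0.0192]
dpos [-0.199, 0.21, 0.027] twist [-0.0, -0.0, 0.0192]
```

{"method": "carry_out", "body": {"targets": [{"delta_pos": [-0.223, 0.185, 0.027], "twist": [0, 0, 0.019], "grip": -0.4}, {"delta_pos": [-0.223, 0.185, 0.027], "twist": [0, 0, 0.019], "grip": -0.4}, {"delta_pos": [-0.223, 0.185, 0.027], "twist": [0, 0, 0.019], "grip": -0.4}, {"delta_pos": [-0.223, 0.185, 0.027], "twist": [0, 0, 0.019], "grip": -0.4}, {"delta_pos": [-0.223, 0.185, 0.027], "twist": [0, 0, 0.019], "grip": -0.4}]}}

```text
clock: 1.12
eef_pos: [320.6, 382.5, 214.2]
tcp_rot: [3.141, 0.004, 1.071]
contact_force: [-0.5, -0.1, -1.4]
opening: 0.699
```

{"method": "carry_out", "body": {"targets": [{"delta_pos": [-0.218, 0.191, 0.027], "twist": [0, 0, 0.019], "grip": -0.4}, {"delta_pos": [-0.218, 0.191, 0.027], "twist": [0, 0, 0.019], "grip": -0.4}, {"delta_pos": [-0.218, 0.191, 0.027], "twist": [0, 0, 0.019], "grip": -0.4}, {"delta_pos": [-0.218, 0.191, 0.027], "twist": [0, 0, 0.019], "grip": -0.4}, {"delta_pos": [-0.218, 0.191, 0.027], "twist": [0, 0, 0.019], "grip": -0.4}]}}

```text
clock: 1.53
eef_pos: [358.8, 213.7, 198.3]
tcp_rot: [3.141, 0.002, 1.04]
contact_force: [-0.5, 0.8, -0.4]
opening: 0.701
```

{"method": "carry_out", "body": {"targets": [{"delta_pos": [-0.212, 0.198, 0.027], "twist": [0, 0, 0.019], "grip": -0.4}, {"delta_pos": [-0.212, 0.198, 0.027], "twist": [0, 0, 0.019], "grip": -0.4}, {"delta_pos": [-0.212, 0.198, 0.027], "twist": [0, 0, 0.019], "grip": -0.4}, {"delta_pos": [-0.212, 0.198, 0.027], "twist": [0, 0, 0.019], "grip": -0.4}, {"delta_pos": [-0.212, 0.198, 0.027], "twist": [0, 0, 0.019], "grip": -0.4}]}}

```text
clock: 1.95
eef_pos: [398.4, 44.4, 182.6]
tcp_rot: [3.14, 0.001, 1.01]
contact_force: [0.1, -0.2, -0.7]
opening: 0.702
```

{"method": "carry_out", "body": {"targets": [{"delta_pos": [-0.206, 0.204, 0.027], "twist": [0, 0, 0.019], "grip": -0.4}, {"delta_pos": [-0.206, 0.204, 0.027], "twist": [0, 0, 0.019], "grip": -0.4}, {"delta_pos": [-0.206, 0.204, 0.027], "twist": [0, 0, 0.019], "grip": -0.4}, {"delta_pos": [-0.206, 0.204, 0.027], "twist": [0, 0, 0.019], "grip": -0.4}, {"delta_pos": [-0.206, 0.204, 0.027], "twist": [0, 0, 0.019], "grip": -0.4}]}}

```text
clock: 2.37
eef_pos: [437.8, -125.5, 166.6]
tcp_rot: [3.139, 0.0, 0.98]
contact_force: [1.3, 0.6, 0.3]
opening: 0.7
```

{"method": "carry_out", "body": {"targets": [{"delta_pos": [-0.199, 0.21, 0.027], "twist": [0, 0, 0.019], "grip": -0.4}, {"delta_pos": [-0.199, 0.21, 0.027], "twist": [0, 0, 0.019], "grip": -0.4}, {"delta_pos": [-0.199, 0.21, 0.027], "twist": [0, 0, 0.019], "grip": -0.4}, {"delta_pos": [-0.199, 0.21, 0.027], "twist": [0, 0, 0.019], "grip": -0.4}, {"delta_pos": [-0.199, 0.21, 0.027], "twist": [0, 0, 0.019], "grip": -0.4}]}}

```text
clock: 2.78
eef_pos: [476.7, -295.1, 150.2]
tcp_rot: [3.138, 0.001, 0.951]
contact_force: [-0.4, 0.3, -0.2]
opening: 0.701
```

Run:
```python
from plan import *
plan(([474,-290,80],down(54.5),1),([474,-290,34],down(54.5),1))
```

```text
t 2.78 p [ 476.7 -295.1  150.2] rpy [179.8   0.   54.5] q [-3.190e+01  1.980e+01  1.059e+02 -1.000e-01  5.410e+01 -8.630e+01] F [-0.4  0.3 -0.2] op 0.701
dpos [0.004, -0.009, 0.117] twist [0.0022, 0.0004, -0.0003]
dpos [0.0, 0.0, 0.077] twist [0.0, 0.0, 0.0]
```

{"method": "carry_out", "body": {"targets": [{"delta_pos": [0.004, -0.009, 0.117], "grip": -0.2}, {"delta_pos": [0.004, -0.009, 0.117], "grip": -0.2}, {"delta_pos": [0.004, -0.009, 0.117], "grip": -0.2}, {"delta_pos": [0.004, -0.009, 0.117], "grip": -0.2}]}}

```text
schema error: expected keys twist, delta_pos, grip
```

Run:
```python
from plan import *
from h import *; from rig import viewer
plan(([474,-290,34],down(54.5),1))
im=[]
for c,o in(("scene",(330,220)),("top",(315,205))):
    p,d=viewer.grab_frame(c); im.append(cv2.resize(p[o[1]:o[1]+80,o[0]:o[0]+80,::-1],(400,400),interpolation=cv2.INTER_CUBIC))
cv2.imwrite("pics/above.png",np.hstack(im)); plan(([474,-290,34],down(54.5),1))
```

```text
t 2.78 p [ 476.7 -295.1  150.2] rpy [179.8   0.   54.5] q [-3.190e+01  1.980e+01  1.059e+02 -1.000e-01  5.410e+01 -8.630e+01] F [-0.4  0.3 -0.2] op 0.701
dpos [0.004, -0.009, 0.194] twist [0.0022, 0.0004, -0.0003]
t 2.88 p [ 475.1 -291.4  149.9] rpy [-180.    -0.    54.5] q [-31.7  19.6 106.2   0.   54.2 -86.1] F [-0.1  0.9  0.5] op 0.698
dpos [0.001, -0.003, 0.193] twist [-0.0, -0.0002, -0.0005]
```

View pics/above.png

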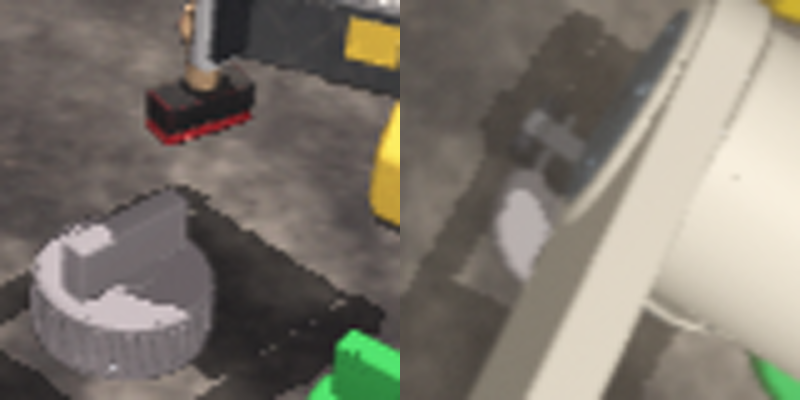

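The crop shows the gripper above the grey lid (scene ≈ (355,278)), whose wing grip points between the fingers. The top view is blocked by the arm. I'll go down.

{"method": "carry_out", "body": {"targets": [{"delta_pos": [0.0, 0.0, 0.117], "twist": [0, 0, 0], "grip": -0.2}, {"delta_pos": [0.0, 0.0, 0.117], "twist": [0, 0, 0], "grip": -0.2}, {"delta_pos": [0.0, 0.0, 0.117], "twist": [0, 0, 0], "grip": -0.2}, {"delta_pos": [0.0, 0.0, 0.117], "twist": [0, 0, 0], "grip": -0.2}]}}

```text
clock: 3.22
eef_pos: [473.5, -288.1, 79.4]
tcp_rot: [-3.138, -0.0, 0.954]
contact_force: [0.1, -0.6, 1.0]
opening: 0.605
```

Run:
```python
from plan import *
from h import *; from rig import viewer
p,d=viewer.grab_frame("scene"); o=(315,220)
cv2.imwrite("pics/low.png",cv2.resize(p[o[1]:o[1]+80,o[0]:o[0]+80,::-1],(560,560),interpolation=cv2.INTER_CUBIC)); plan(([474,-290,34],down(54.5),1))
```

```text
t 3.27 p [ 474.7 -289.1   80.9] rpy [-180.    -0.    54.7] q [-31.5  25.1 108.9   0.   46.1 -86.2] F [ 0.1 -0.4  0.6] op 0.6
dpos [-0.002, -0.0, 0.078] twist [-0.0004, -0.0001, 0.0017]
```

View pics/low.png

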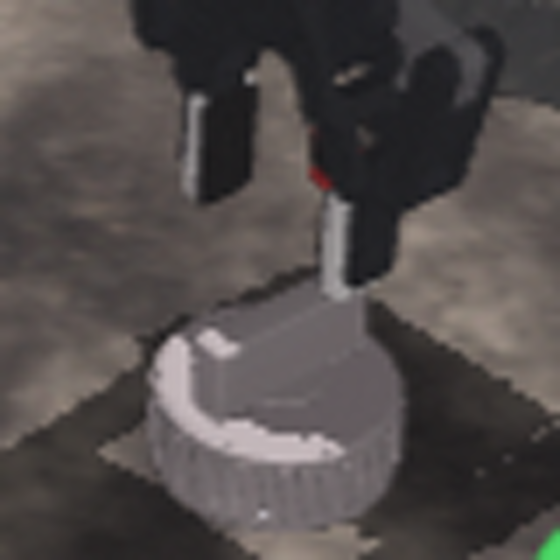

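The open fingers straddle the wing grip, with their tips in the crop at (215,195) and (345,290). I'll lower and grip.

{"method": "carry_out", "body": {"targets": [{"delta_pos": [-0.001, 0.0, 0.077], "twist": [0, 0, 0], "grip": -0.2}, {"delta_pos": [-0.001, 0.0, 0.077], "twist": [0, 0, 0], "grip": -0.2}, {"delta_pos": [-0.001, 0.0, 0.077], "twist": [0, 0, 0], "grip": -0.2}, {"delta_pos": [-0.001, 0.0, 0.077], "twist": [0, 0, 0], "grip": -0.2}]}}

```text
clock: 3.6
eef_pos: [474.9, -290.9, 35.6]
tcp_rot: [3.14, -0.0, 0.953]
contact_force: [-0.4, 0.1, 0.5]
opening: 0.596
```

{"method": "carry_out", "body": {"newtons": 60, "targets": [{"delta_pos": [0, 0, 0], "twist": [0, 0, 0], "grip": 1}, {"delta_pos": [0, 0, 0], "twist": [0, 0, 0], "grip": 1}, {"delta_pos": [0, 0, 0], "twist": [0, 0, 0], "grip": 1}, {"delta_pos": [0, 0, 0], "twist": [0, 0, 0], "grip": 1}, {"delta_pos": [0, 0, 0], "twist": [0, 0, 0], "grip": 1}]}}

```text
clock: 4.02
eef_pos: [474.9, -291.3, 35.5]
tcp_rot: [3.139, -0.0, 0.953]
contact_force: [-0.6, 1.0, 9.0]
opening: 0.15
```

Run:
```python
from plan import *
T=lambda h:M+a*(34+h)
print(T(0),T(80))
plan(([474,-290,220],down(54.5),1),(T(110),jar(-50),3),(T(50),jar(-50),1))
```

```text
[581.17721685  -6.1935834  208.29422182] [546.30008003   3.93916153 279.57474376]
t 4.02 p [ 474.9 -291.3   35.5] rpy [179.9  -0.   54.6] q [-31.7  29.2 109.9   0.   40.8 -86.3] F [-0.6  1.   9. ] op 0.15
dpos [0.001, -0.002, -0.308] twist [0.0014, -0.0001, 0.0009]
dpos [0.154, -0.069, -0.048] twist [-0.0936, 0.0352, 0.0096]
dpos [0.155, -0.064, -0.049] twist [-0.0936, 0.0352, 0.0096]
dpos [0.157, -0.06, -0.05] twist [-0.0936, 0.0352, 0.0096]
dpos [0.0, 0.0, 0.1] twist [0.0, 0.0, 0.0]
```

{"method": "carry_out", "body": {"targets": [{"delta_pos": [0, 0, -0.05], "twist": [0, 0, 0], "grip": 1}, {"delta_pos": [0, 0, -0.15], "twist": [0, 0, 0], "grip": 1}, {"delta_pos": [0, 0, -0.3], "twist": [0, 0, 0], "grip": 1}, {"delta_pos": [0, 0, -0.3], "twist": [0, 0, 0], "grip": 1}, {"delta_pos": [0, 0, -0.3], "twist": [0, 0, 0], "grip": 1}]}}

```text
clock: 4.43
eef_pos: [475.1, -291.5, 218.9]
tcp_rot: [3.137, -0.0, 0.953]
contact_force: [0.8, -0.7, -1.4]
opening: 0.148
```

{"method": "carry_out", "body": {"targets": [{"delta_pos": [0, 0, 0], "twist": [0, 0, 0], "grip": 1}, {"delta_pos": [0, 0, 0], "twist": [0, 0, 0], "grip": 1}]}}

```text
clock: 4.6
eef_pos: [474.7, -291.2, 215.8]
tcp_rot: [3.138, -0.0, 0.953]
contact_force: [-0.4, 0.3, -3.0]
opening: 0.149
```

Run:
```python
from plan import *
from h import *; from rig import viewer
T=lambda h:M+a*(35.5+h)
p,d=viewer.grab_frame("scene"); cal=viewer.calibration("scene")
s,q,R=cur(); c=proj(q,cal)[0]; x,y=(c-50).astype(int); 
cv2.imwrite("pics/held.png",cv2.resize(p[y:y+100,x:x+100,::-1],(500,500),interpolation=cv2.INTER_CUBIC))
plan((T(110),jar(-50),3),(T(50),jar(-50),1))
```

```text
t 4.65 p [ 473.8 -290.6  213.9] rpy [180.   -0.   54.6] q [-31.7  15.1 103.2  -0.   61.7 -86.3] F [-0.3  1.1 -0.9] op 0.148
dpos [0.154, -0.069, -0.052] twist [-0.0935, 0.0351, 0.0099]
dpos [0.156, -0.064, -0.053] twist [-0.0935, 0.0351, 0.0099]
dpos [0.158, -0.059, -0.054] twist [-0.0935, 0.0351, 0.0099]
dpos [-0.0, -0.0, 0.1] twist [0.0, 0.0, 0.0]
```

View pics/held.png

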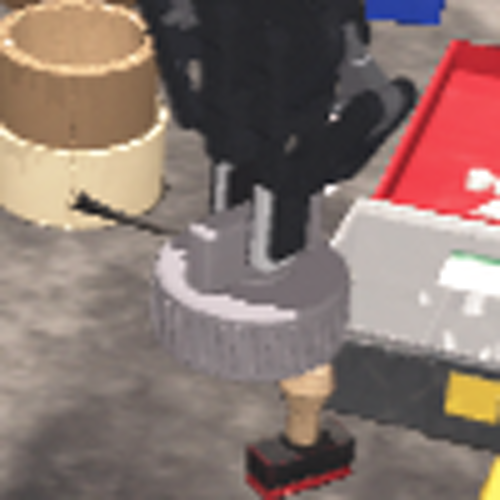

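The lid is held, level, between the fingers, with the stamp untouched behind it.

{"method": "carry_out", "body": {"targets": [{"delta_pos": [0.154, -0.069, -0.052], "twist": [-0.0935, 0.035, 0.01], "grip": 1}, {"delta_pos": [0.154, -0.069, -0.052], "twist": [-0.0935, 0.035, 0.01], "grip": 1}, {"delta_pos": [0.154, -0.069, -0.052], "twist": [-0.0935, 0.035, 0.01], "grip": 1}, {"delta_pos": [0.154, -0.069, -0.052], "twist": [-0.0935, 0.035, 0.01], "grip": 1}]}}

```text
clock: 4.98
eef_pos: [493.0, -187.8, 244.0]
tcp_rot: [2.998, -0.057, 0.943]
contact_force: [-0.1, 0.1, -2.5]
opening: 0.149
```

{"method": "carry_out", "body": {"targets": [{"delta_pos": [0.156, -0.064, -0.053], "twist": [-0.0935, 0.035, 0.01], "grip": 1}, {"delta_pos": [0.156, -0.064, -0.053], "twist": [-0.0935, 0.035, 0.01], "grip": 1}, {"delta_pos": [0.156, -0.064, -0.053], "twist": [-0.0935, 0.035, 0.01], "grip": 1}, {"delta_pos": [0.156, -0.064, -0.053], "twist": [-0.0935, 0.035, 0.01], "grip": 1}]}}

```text
clock: 5.32
eef_pos: [513.3, -89.0, 275.5]
tcp_rot: [2.85, -0.113, 0.94]
contact_force: [0.6, 0.2, -1.3]
opening: 0.15
```

{"method": "carry_out", "body": {"targets": [{"delta_pos": [0.158, -0.059, -0.054], "twist": [-0.0935, 0.035, 0.01], "grip": 1}, {"delta_pos": [0.158, -0.059, -0.054], "twist": [-0.0935, 0.035, 0.01], "grip": 1}, {"delta_pos": [0.158, -0.059, -0.054], "twist": [-0.0935, 0.035, 0.01], "grip": 1}, {"delta_pos": [0.158, -0.059, -0.054], "twist": [-0.0935, 0.035, 0.01], "grip": 1}, {"delta_pos": [0.158, -0.059, -0.054], "twist": [-0.0935, 0.035, 0.01], "grip": 1}]}}

```text
clock: 5.73
eef_pos: [532.7, 8.4, 306.0]
tcp_rot: [2.703, -0.168, 0.946]
contact_force: [0.4, -1.1, -0.8]
opening: 0.148
```

Run:
```python
from plan import *
T=lambda h:M+a*(35.5+h)
plan((T(40),jar(-50),1))
```

```text
t 5.73 p [532.7   8.4 306. ] rpy [154.8  -9.6  54.2] q [  7.4  -4.4 117.6 -15.4  43.  -35.5] F [ 0.4 -1.1 -0.8] op 0.148
dpos [-0.0, 0.002, 0.114] twist [-0.0018, 0.0011, 0.002]
```

{"method": "carry_out", "body": {"targets": [{"delta_pos": [0, 0.002, 0.114], "twist": [-0.002, 0.001, 0.002], "grip": 1}, {"delta_pos": [0, 0.002, 0.114], "twist": [-0.002, 0.001, 0.002], "grip": 1}, {"delta_pos": [0, 0.002, 0.114], "twist": [-0.002, 0.001, 0.002], "grip": 1}, {"delta_pos": [0, 0.002, 0.114], "twist": [-0.002, 0.001, 0.002], "grip": 1}, {"delta_pos": [0, 0.002, 0.114], "twist": [-0.002, 0.001, 0.002], "grip": 1}]}}

```text
clock: 6.15
eef_pos: [563.2, -2.9, 246.6]
tcp_rot: [2.699, -0.171, 0.939]
contact_force: [0.1, 0.5, -1.6]
opening: 0.151
```

Run:
```python
from plan import *
from h import *; from rig import viewer
p,d=viewer.grab_frame("scene"); cal=viewer.calibration("scene")
s,q,R=cur(); o=(220,130); S=8; n=75
im=cv2.resize(p[o[1]:o[1]+n,o[0]:o[0]+n,::-1],(n*S,n*S),interpolation=cv2.INTER_CUBIC)
th=np.linspace(0,2*np.pi,60)
for C,e,f,z,Rr,co in((M,None,None,-a,29,(0,0,255)),(q,0,0,R.as_matrix()[:,2],38,(0,255,0)),(q,1,0,R.as_matrix()[:,2],38,(0,255,0))):
    u=np.cross(z,[1,0,0]);u/=np.linalg.norm(u);v=np.cross(z,u)
    c=C if e is None else C+z*(35.5 if e==0 else 5.5)
    g=(proj(c+Rr*(np.cos(th)[:,None]*u+np.sin(th)[:,None]*v)-[0,0,1.5],cal)-o+.5)*S
    cv2.polylines(im,[g.astype(np.int32)],True,co,1)
cv2.imwrite("pics/over.png",im)
T=lambda h:M+a*(35.5+h)
plan((T(0),jar(-50),1))
```

```text
t 6.2 p [563.6  -2.6 247.5] rpy [154.6  -9.9  53.8] q [  5.5   2.6 119.1 -17.6  34.2 -33.6] F [ 0.9 -0.3 -1.4] op 0.149
dpos [0.001, -0.004, 0.069] twist [0.0018, -0.0002, -0.0027]
```

View pics/over.png

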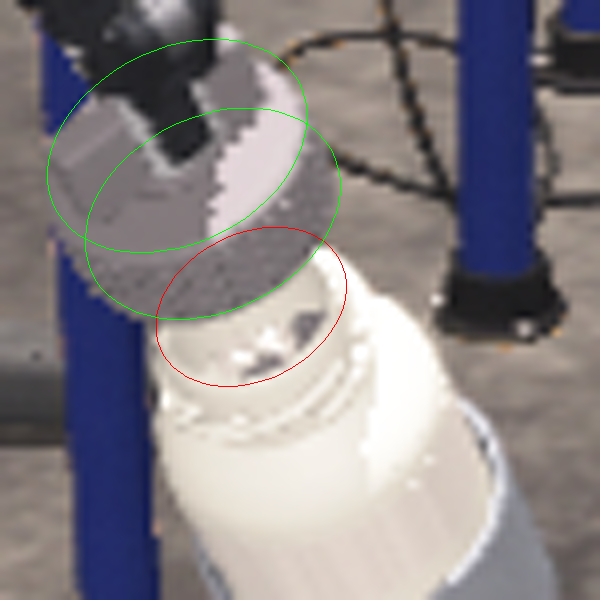

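The overlay fits both the held lid (green) and the rim (red), so I'll lower along the axis.

{"method": "carry_out", "body": {"targets": [{"delta_pos": [0.001, -0.003, 0.04], "twist": [0.002, 0, -0.002], "grip": 1}, {"delta_pos": [0.001, -0.004, 0.06], "twist": [0.002, 0, -0.002], "grip": 1}, {"delta_pos": [0.001, -0.004, 0.069], "twist": [0.002, 0, -0.002], "grip": 1}, {"delta_pos": [0.001, -0.004, 0.074], "twist": [0.002, 0, -0.002], "grip": 1}, {"delta_pos": [0.001, -0.004, 0.074], "twist": [0.002, 0, -0.002], "grip": 1}]}}

```text
clock: 6.62
eef_pos: [582.0, -5.6, 207.1]
tcp_rot: [2.7, -0.172, 0.944]
contact_force: [-0.3, -0.4, -1.2]
opening: 0.15
```

{"method": "carry_out", "body": {"targets": [{"delta_pos": [0, 0, 0.004], "twist": [0, 0, 0], "grip": 1}, {"delta_pos": [0, 0, 0.008], "twist": [0, 0, 0], "grip": 1}, {"delta_pos": [0, 0, 0.008], "twist": [0, 0, 0], "grip": 1}]}}

```text
clock: 6.87
eef_pos: [584.1, -6.1, 202.7]
tcp_rot: [2.7, -0.172, 0.944]
contact_force: [-0.6, -0.3, -2.8]
opening: 0.151
```

Run:
```python
from plan import *
s,p,R=cur(); v=p-M; print("h",v@a-35.5,"lat",(v-(v@a)*a).round(1),"F.a",s["contact_force"]@a,s["contact_force"],s["wrist_torque"])
plan((M+a*23.5,jar(-50),1))
```

```text
h -7.770764162162216 lat [ 0.2  0.9 -0.1] F.a -2.2878408693036123 [-0.56266332 -0.33214519 -2.7957962 ] [ 0.1750388   0.28264495 -0.00921379]
t 6.87 p [584.1  -6.1 202.7] rpy [154.7  -9.8  54.1] q [  4.7   8.1 119.5 -19.8  28.3 -31.7] F [-0.6 -0.3 -2.8] op 0.151
dpos [-0.001, 0.001, 0.007] twist [-0.0, -0.0008, -0.0002]
```

Already 8 mm over the rim without contact, so the lid is going on cleanly. I'll continue in small steps.

{"method": "carry_out", "body": {"targets": [{"delta_pos": [0, 0, 0.003], "twist": [0, 0, 0], "grip": 1}, {"delta_pos": [0, 0, 0.006], "twist": [0, 0, 0], "grip": 1}, {"delta_pos": [0, 0, 0.006], "twist": [0, 0, 0], "grip": 1}]}}

```text
clock: 7.12
eef_pos: [585.5, -6.6, 199.0]
tcp_rot: [2.701, -0.171, 0.944]
contact_force: [-0.2, -0.4, -1.0]
opening: 0.157
```

```bash
cat > st.py <<'E'
from plan import *
s,p,R=cur(); v=p-M; print("t",s["clock"],"h",v@a-35.5,"lat",(v-(v@a)*a).round(1),"F.a",s["contact_force"]@a,s["contact_force"].round(1),s["wrist_torque"].round(2),"q6",np.degrees(s["qpos"][5]).round(1),"op",round(s["opening"],3))
E
python3 st.py
```

```text
t 7.1167 h -11.758701544017608 lat [-0.1  0.9 -0.2] F.a -0.8246658477609707 [-0.2 -0.4 -1. ] [0.05 0.21 0.01] q6 -31.5 op 0.157
```

{"method": "carry_out", "body": {"targets": [{"delta_pos": [0, 0, 0.003], "twist": [0, 0, 0], "grip": 1}, {"delta_pos": [0, 0, 0.003], "twist": [0, 0, 0], "grip": 1}]}}

```text
clock: 7.28
eef_pos: [586.3, -6.8, 197.3]
tcp_rot: [2.701, -0.171, 0.944]
contact_force: [1.5, -1.1, -2.2]
opening: 0.147
```

{"method": "carry_out", "body": {"targets": [{"delta_pos": [0, 0, 0.003], "twist": [0, 0, 0], "grip": 1}, {"delta_pos": [0, 0, 0.003], "twist": [0, 0, 0], "grip": 1}]}}

```text
clock: 7.45
eef_pos: [586.9, -7.0, 196.6]
tcp_rot: [2.7, -0.171, 0.943]
contact_force: [-10.3, 2.2, 11.5]
opening: 0.155
```

```bash
python3 st.py
```

```text
t 7.45 h -14.545764152482715 lat [ 0.   0.9 -0.1] F.a 14.991261206599454 [-10.3   2.2  11.5] [ 0.2   0.82 -0.04] q6 -31.3 op 0.155
```

{"method": "carry_out", "body": {"targets": [{"delta_pos": [0, 0, -0.002], "twist": [0, 0, 0], "grip": 0.6}, {"delta_pos": [0, 0, -0.002], "twist": [0, 0, 0], "grip": 0.6}, {"delta_pos": [0, 0, -0.01], "twist": [0, 0, 0], "grip": 0.6}, {"delta_pos": [0, 0, -0.01], "twist": [0, 0, 0], "grip": 0.6}, {"delta_pos": [0, 0, -0.01], "twist": [0, 0, 0], "grip": 0.6}]}}

```text
clock: 7.87
eef_pos: [584.6, -6.2, 201.6]
tcp_rot: [2.7, -0.172, 0.944]
contact_force: [-0.3, 0.5, 0.3]
opening: 0.201
```

```bash
cat >> st.py <<'E'
from h import *; from rig import viewer
p,d=viewer.grab_frame("scene"); cal=viewer.calibration("scene")
W,x,y=cloud(d,cal,np.ones(d.shape,bool)); W[:,2]+=1.5
v=W-M; ss=v@a; lat=v-ss[:,None]*a; rr=np.linalg.norm(lat,axis=1)
k=(rr<36)&(ss>-5)&(ss<32)&(rr>10)
hh,e=np.histogram(ss[k],np.arange(-5,33)); i=hh[:30].argmax()
kk=k&(abs(ss-e[i]-.5)<2.5); X=v[kk]; c0=X.mean(0); n=np.linalg.svd(X-c0)[2][2]; n*=np.sign(n@a)
print("lid z est",(np.median(ss[kk])-30).round(1),"n",kk.sum(),"tilt rad",np.arccos(min(1,n@a)).round(3),hh.tolist())
E
python3 st.py
```

```text
t 7.8667 h -8.939990255157678 lat [ 0.2  0.9 -0. ] F.a 0.4965099700115397 [-0.3  0.5  0.3] [ 0.01  0.26 -0.01] q6 -31.6 op 0.201
lid z est -13.9 n 193 tilt rad 0.006 [2, 2, 2, 2, 1, 3, 2, 3, 1, 2, 3, 5, 1, 1, 4, 4, 5, 21, 35, 47, 46, 48, 30, 22, 11, 12, 4, 4, 5, 6, 4, 6, 7, 8, 7, 7, 3]
```

The lid sits squarely at about −14 mm, on top of the threads. I'll turn it back, checking for the drop.

{"method": "carry_out", "body": {"targets": [{"delta_pos": [0, 0, 0], "twist": [0, 0, -0.07], "grip": 0.6}, {"delta_pos": [0, 0, 0], "twist": [0, 0, -0.14], "grip": 0.6}, {"delta_pos": [0, 0, 0], "twist": [0, 0, -0.21], "grip": 0.6}, {"delta_pos": [0, 0, 0], "twist": [0, 0, -0.28], "grip": 0.6}, {"delta_pos": [0, 0, 0], "twist": [0, 0, -0.28], "grip": 0.6}]}}

```text
clock: 8.33
eef_pos: [584.6, -6.2, 201.6]
tcp_rot: [2.671, 0.027, 1.344]
contact_force: [0.8, 0.1, -0.6]
opening: 0.201
```

```bash
python3 st.py
```

```text
t 8.3333 h -8.975346194633655 lat [ 0.2  0.9 -0.1] F.a -0.8452031767139155 [ 0.8  0.1 -0.6] [0.05 0.2  0.01] q6 -57.1 op 0.201
lid z est -12.7 n 223 tilt rad 0.007 [1, 1, 2, 1, 1, 1, 0, 4, 3, 1, 0, 3, 3, 2, 1, 0, 1, 4, 9, 18, 40, 48, 65, 43, 27, 19, 12, 5, 8, 5, 3, 3, 6, 8, 4, 8, 5]
```

{"method": "carry_out", "body": {"targets": [{"delta_pos": [0, 0, 0], "twist": [0, 0, -0.06], "grip": 0.6}, {"delta_pos": [0, 0, 0], "twist": [0, 0, -0.12], "grip": 0.6}, {"delta_pos": [0, 0, 0], "twist": [0, 0, -0.17], "grip": 0.6}, {"delta_pos": [0, 0, 0], "twist": [0, 0, -0.17], "grip": 0.6}]}}

```text
clock: 8.72
eef_pos: [584.5, -6.3, 201.1]
tcp_rot: [2.692, 0.144, 1.58]
contact_force: [0.3, -0.3, 0.3]
opening: 0.2
```

```bash
python3 st.py
```

```text
t 8.7167 h -9.375382783226389 lat [-0.2  0.9 -0.2] F.a 0.06646400743068248 [ 0.3 -0.3  0.3] [0.12 0.2  0.04] q6 -72.1 op 0.2
lid z est -17.5 n 183 tilt rad 0.036 [3, 2, 1, 6, 1, 0, 0, 6, 0, 2, 5, 5, 14, 15, 37, 27, 41, 45, 43, 27, 26, 18, 5, 4, 2, 3, 1, 6, 4, 3, 4, 0, 4, 1, 4, 5, 3]
```

{"method": "carry_out", "body": {"targets": [{"delta_pos": [0, 0, 0], "twist": [0, 0, -0.04], "grip": 0.6}, {"delta_pos": [0, 0, 0], "twist": [0, 0, -0.04], "grip": 0.6}, {"delta_pos": [0, 0, 0], "twist": [0, 0, -0.04], "grip": 0.6}]}}

```text
clock: 9.02
eef_pos: [584.6, -6.2, 201.3]
tcp_rot: [2.7, 0.169, 1.632]
contact_force: [-0.4, -0.2, 0.7]
opening: 0.2
```

```bash
python3 st.py
```

```text
t 9.0167 h -9.224568400595338 lat [ 0.1  0.9 -0.1] F.a 0.7945348287856604 [-0.4 -0.2  0.7] [0.13 0.1  0.12] q6 -75.4 op 0.2
lid z est -17.6 n 204 tilt rad 0.041 [2, 1, 2, 3, 1, 4, 2, 1, 0, 2, 4, 6, 12, 15, 24, 36, 35, 55, 41, 37, 23, 16, 8, 4, 0, 3, 3, 1, 3, 4, 4, 2, 2, 3, 5, 3, 2]
```

It dropped into the start (about −18 mm). Now I'll screw forward, following it down.

{"method": "carry_out", "body": {"targets": [{"delta_pos": [0, 0, 0.0], "twist": [0, 0, 0.07], "grip": 0.6}, {"delta_pos": [0, 0, 0.001], "twist": [0, 0, 0.14], "grip": 0.6}, {"delta_pos": [0, 0, 0.002], "twist": [0, 0, 0.21], "grip": 0.6}, {"delta_pos": [0, 0, 0.003], "twist": [0, 0, 0.28], "grip": 0.6}, {"delta_pos": [0, 0, 0.003], "twist": [0, 0, 0.33], "grip": 0.6}]}}

```text
clock: 9.48
eef_pos: [585.1, -6.5, 199.4]
tcp_rot: [2.675, -0.064, 1.163]
contact_force: [0.7, -0.2, 0.3]
opening: 0.203
```

{"method": "carry_out", "body": {"targets": [{"delta_pos": [0, 0, 0.001], "twist": [0, 0, 0.07], "grip": 0.6}, {"delta_pos": [0, 0, 0.002], "twist": [0, 0, 0.14], "grip": 0.6}, {"delta_pos": [0, 0, 0.003], "twist": [0, 0, 0.21], "grip": 0.6}, {"delta_pos": [0, 0, 0.004], "twist": [0, 0, 0.28], "grip": 0.6}, {"delta_pos": [0, 0, 0.004], "twist": [0, 0, 0.28], "grip": 0.6}]}}

```text
clock: 9.9
eef_pos: [586.0, -6.9, 197.2]
tcp_rot: [2.74, -0.251, 0.76]
contact_force: [0.1, 0.8, -0.2]
opening: 0.199
```

```bash
python3 st.py
```

```text
t 9.9 h -13.589652937331735 lat [-0.4  0.8 -0.3] F.a -0.09988104051894775 [ 0.1  0.8 -0.2] [0.05 0.22 0.04] q6 -20.1 op 0.199
lid z est -24.7 n 212 tilt rad 0.012 [5, 5, 1, 4, 4, 9, 13, 14, 37, 50, 55, 32, 38, 22, 11, 10, 5, 5, 5, 7, 10, 5, 4, 5, 4, 5, 6, 7, 4, 2, 9, 8, 7, 11, 19, 15, 15]
```

{"method": "carry_out", "body": {"targets": [{"delta_pos": [0, 0, 0.001], "twist": [0, 0, 0.06], "grip": 0.6}, {"delta_pos": [0, 0, 0.002], "twist": [0, 0, 0.12], "grip": 0.6}, {"delta_pos": [0, 0, 0.003], "twist": [0, 0, 0.18], "grip": 0.6}, {"delta_pos": [0, 0, 0.004], "twist": [0, 0, 0.22], "grip": 0.6}, {"delta_pos": [0, 0, 0.004], "twist": [0, 0, 0.22], "grip": 0.6}]}}

```text
clock: 10.37
eef_pos: [587.5, -7.4, 195.8]
tcp_rot: [2.842, -0.37, 0.427]
contact_force: [0.0, -1.0, 0.9]
opening: 0.203
```

```bash
python3 st.py
```

```text
t 10.3667 h -15.573021842358894 lat [ 0.2  0.6 -0. ] F.a 0.6545985910307176 [ 0.  -1.   0.9] [-0.07  0.12 -0.  ] q6 -0.6 op 0.203
lid z est -27.7 n 218 tilt rad 0.008 [6, 1, 3, 10, 20, 37, 45, 60, 48, 28, 15, 11, 11, 9, 5, 10, 5, 3, 5, 7, 7, 2, 6, 6, 7, 5, 11, 7, 7, 2, 7, 12, 13, 20, 20, 9, 7]
```

{"method": "carry_out", "body": {"targets": [{"delta_pos": [0, 0, 0], "twist": [0, 0, 0.05], "grip": 0.6}, {"delta_pos": [0, 0, 0], "twist": [0, 0, 0.1], "grip": 0.6}, {"delta_pos": [0, 0, 0], "twist": [0, 0, 0.15], "grip": 0.6}, {"delta_pos": [0, 0, 0], "twist": [0, 0, 0.15], "grip": 0.6}]}}

```text
clock: 10.75
eef_pos: [586.9, -7.2, 195.2]
tcp_rot: [2.939, -0.427, 0.179]
contact_force: [-0.7, -1.8, 1.2]
opening: 0.196
```

```bash
python3 st.py
```

```text
t 10.75 h -15.83578441143283 lat [-0.5  0.8 -0.4] F.a 1.1223285007112913 [-0.7 -1.8  1.2] [-0.01  0.31 -0.01] q6 12.9 op 0.196
lid z est -28.3 n 209 tilt rad 0.008 [6, 5, 8, 6, 25, 32, 65, 43, 44, 29, 19, 14, 8, 11, 4, 7, 4, 4, 5, 5, 10, 3, 5, 6, 2, 7, 5, 8, 9, 7, 8, 9, 13, 15, 17, 9, 3]
```

{"method": "carry_out", "body": {"targets": [{"delta_pos": [0, 0, 0], "twist": [0, 0, 0.05], "grip": 0.6}, {"delta_pos": [0, 0, 0], "twist": [0, 0, 0.1], "grip": 0.6}, {"delta_pos": [0, 0, 0], "twist": [0, 0, 0.15], "grip": 0.6}]}}

```text
clock: 11.05
eef_pos: [587.1, -7.4, 195.2]
tcp_rot: [3.049, -0.462, -0.076]
contact_force: [-0.4, -3.4, 0.6]
opening: 0.202
```

```bash
python3 st.py
```

```text
t 11.05 h -15.877794798384645 lat [-0.4  0.6 -0.3] F.a 0.3154944934697621 [-0.4 -3.4  0.6] [-0.67  0.23  0.08] q6 26.3 op 0.202
lid z est -28.2 n 217 tilt rad 0.012 [3, 8, 5, 9, 19, 41, 64, 55, 38, 27, 19, 10, 9, 7, 8, 3, 7, 4, 4, 2, 5, 3, 7, 2, 5, 10, 7, 3, 4, 6, 8, 10, 10, 13, 15, 8, 6]
```

{"method": "carry_out", "body": {"targets": [{"delta_pos": [0, 0, 0], "twist": [0, 0, 0.05], "grip": 0.6}, {"delta_pos": [0, 0, 0], "twist": [0, 0, 0.1], "grip": 0.6}, {"delta_pos": [0, 0, 0], "twist": [0, 0, 0.15], "grip": 0.6}]}}

```text
clock: 11.35
eef_pos: [587.2, -7.4, 195.3]
tcp_rot: [-3.117, -0.47, -0.337]
contact_force: [-0.3, -4.7, 0.5]
opening: 0.202
```

```bash
python3 st.py
```

```text
t 11.35 h -15.84305354406451 lat [-0.2  0.6 -0.2] F.a -0.04531094075560771 [-0.3 -4.7  0.5] [-0.89  0.37  0.52] q6 39.7 op 0.202
lid z est -28.8 n 214 tilt rad 0.012 [4, 3, 5, 8, 21, 65, 56, 64, 45, 37, 15, 10, 7, 5, 6, 2, 2, 1, 7, 5, 5, 6, 2, 2, 2, 7, 3, 7, 4, 7, 7, 5, 19, 7, 14, 9, 5]
```

The axial torque reached 0.9 N m, the jar's slip torque, and the height no longer changes, so the lid is home. I'll relieve, open and retreat along the axis.

{"method": "carry_out", "body": {"targets": [{"delta_pos": [0, 0, 0], "twist": [0, 0, -0.05], "grip": 0.6}, {"delta_pos": [0, 0, 0], "twist": [0, 0, -0.05], "grip": 0.1}, {"delta_pos": [0, 0, 0], "twist": [0, 0, -0.05], "grip": 0.1}, {"delta_pos": [0, 0, -0.03], "twist": [0, 0, -0.05], "grip": 0.1}, {"delta_pos": [0, 0, -0.06], "twist": [0, 0, -0.05], "grip": 0.1}]}}

```text
clock: 11.82
eef_pos: [570.8, -2.4, 226.6]
tcp_rot: [3.129, -0.468, -0.254]
contact_force: [0.1, -0.0, 0.2]
opening: 0.452
```

{"method": "carry_out", "body": {"targets": [{"delta_pos": [0, 0, -0.05], "twist": [0, 0, 0], "grip": 0.1}, {"delta_pos": [0, 0, -0.1], "twist": [0, 0, 0], "grip": 0.1}, {"delta_pos": [0, 0, -0.18], "twist": [0, 0, 0], "grip": 0.1}, {"delta_pos": [0, 0, -0.18], "twist": [0, 0, 0], "grip": 0.1}, {"delta_pos": [0, 0, -0.18], "twist": [0, 0, 0], "grip": 0.1}]}}

```text
clock: 12.23
eef_pos: [525.2, 11.7, 327.1]
tcp_rot: [3.132, -0.476, -0.255]
contact_force: [-0.2, -0.3, -0.3]
opening: 0.452
```

```bash
python3 st.py
python3 - <<'E'
from rig import viewer; import cv2,numpy as np
p,d=viewer.grab_frame("scene"); cv2.imwrite("pics/end.png",cv2.resize(p[120:300,140:460,::-1],(800,450),interpolation=cv2.INTER_CUBIC))
E
```

```text
t 12.2333 h 131.01259007060136 lat [1.8 1.1 0.7] F.a -0.21207086423916255 [-0.2 -0.3 -0.3] [ 0.09  0.22 -0.01] q6 31.0 op 0.452
lid z est -27.5 n 266 tilt rad 0.003 [5, 2, 10, 12, 24, 37, 69, 73, 51, 36, 14, 14, 9, 7, 7, 4, 3, 7, 6, 4, 8, 7, 5, 5, 8, 9, 8, 2, 2, 8, 14, 12, 13, 19, 20, 8, 3]
```

View pics/end.png

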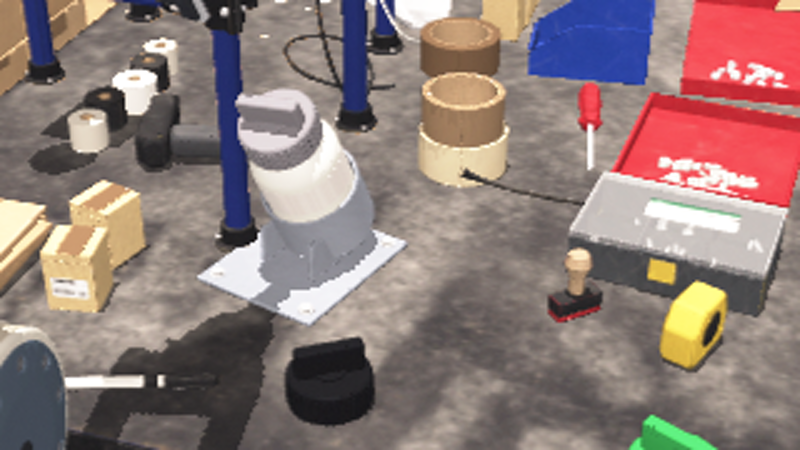

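The lid sits squarely home on the jar (crop ≈ (280,130)). The cartons, stamp and tape measure are standing where they were, and the gripper is clear. I'll hand in.

```bash
python3 -c "
from rig import r
print(r.sense()['qvel'].round(3)); print(r.sign_off())"
```

```text
[-0.005  0.03   0.015 -0.001  0.     0.001]
the job is handed in; nothing more can be done
None
```

The grey lid is screwed onto the jar and released, and I handed the job in at about 12.2 s of the 51 s allowed.

- **Seating:** I set the lid on top of the threads, about 14 mm below the rim. I turned it back about 44°, until it dropped to about 18 mm, then forward about 115° in all.
- **Fully home:** on the last stretch the height stopped changing and the torque about the jar's axis reached 0.9 N m. That is the torque at which the jar itself starts to turn in its stand.
- **Last checks:** depth put the lid 27.5 mm below the rim, where home is 26.5 mm, with a tilt of about 0.003 rad. The wrist force was near zero, and the last picture showed the gripper clear of the lid.
- **Bystanders:** in that picture the stamp, tape measure and both cartons stood upright, apparently where they were; I did not measure them again.

Three things did not go cleanly:
- **Depth reading:** it ran from 27.5 to 28.8 mm near the end, up to about 2 mm deeper than home. I put that down to noise and calibration error.
- **First jar fits:** the fit from each camera alone disagreed on the jar's axis. I took the lean direction from the base plate instead and set the mouth position by overlays on the pictures.
- **Refused move:** one move call was refused because I left out the twist. Nothing moved.

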